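# Clear the bench after a test round: sort bottles, tubes and cassettes into their trays

### The job

Clear up after the test round: lift each reagent bottle straight up out of its pocket in the white kit block by its cap and, never tipping it over, stand it upright in the narrow oblong tray; lay every capped blood tube flat in the square tray and every test cassette flat in the round grey dish. Each thing must end wholly inside its own tray, and the sample cup, the timer and the petri dish stay where they are.

Things in the scene. Friction and masses are not known exactly. Their poses are not given: they have to be found in the camera images.
- tube_tray: Square grey plastic tray, fixed to the bench, for blood tubes. Outside 104 x 104 mm, rim 32 mm high; walls and floor 4 mm thick (inside 96 x 96 mm). Origin: centre of its underside; z up.
- bottle_tray: Narrow oblong grey plastic tray, fixed to the bench, for reagent bottles. Outside 62 mm along its x, 106 mm along its y, rim 30 mm high; walls and floor 4 mm thick (inside 54 x 98 mm). Origin: centre of its underside; z up.
- round_dish: Round shallow grey plastic dish, fixed to the bench, for test cassettes. Outside 104 mm in diameter, rim 18 mm high, floor and wall 4 mm thick (96 mm across inside at the rim, 90 mm at the floor). Origin: centre of its underside; z up.
- kit_block: White kit block, fixed to the bench: 46 mm along its x, 118 mm along its y, 42 mm high, with three round upright pockets 26 mm wide and 36 mm deep (floor 6 mm above the bench) in a row at y = -36, 0 and +36 mm. A bottle in a pocket shows only its shoulder and cap above the block. Origin: centre of its underside; z up.
- glass_partition: Fixed clear glass sheet standing on the bench straight ahead of the robot, in the plane y = 0: from x = 0.33 to 0.95 m, 6 mm thick, 0.70 m high. Everything to be handled lies to the left of it (y above 0.1); keep arm and gripper off it. Origin: middle of its lower edge.
- tube_purple_mid (a point): Capped blood-sample tube with a purple cap, lying on its side: 85 mm long along its y (cap towards +y), 17 mm across at the cap and about 14 mm across the glass; weight about 25 g; it does not roll. Point at its centre, 8.5 mm up. To be grasped across (along its x). May be absent.
- tube_red_mid (a point): Capped blood-sample tube with a red cap, lying on its side: 85 mm long along its y (cap towards +y), 17 mm across at the cap and about 14 mm across the glass; weight about 25 g; it does not roll. Point at its centre, 8.5 mm up. To be grasped across (along its x). May be absent.
- cassette_a_mid (a point): White plastic test cassette lying flat: 70 mm long along its y, 20 mm wide along its x, 5 mm thick; weight about 20 g. Point at its centre, 2.5 mm up. To be grasped across its width. May be absent.
- cassette_b_mid (a point): White plastic test cassette lying flat: 70 mm long along its y, 20 mm wide along its x, 5 mm thick; weight about 20 g. Point at its centre, 2.5 mm up. To be grasped across its width. May be absent.
- cassette_c_mid (a point): White plastic test cassette lying flat: 70 mm long along its y, 20 mm wide along its x, 5 mm thick; weight about 20 g. Point at its centre, 2.5 mm up. To be grasped across its width. May be absent.
- antisera_a_mid (a point): Small dropper bottle with a blue cap, standing upright (z up) in one of the block's pockets, its foot on the pocket floor: 22 mm in diameter, 58 mm high in all; weight about 30 g. Its cap is 12.4 mm thick and is gripped between 45 and 57 mm above its foot. Point at its centre, 29 mm above its foot. May be absent.
- antisera_b_mid (a point): Small dropper bottle with a yellow cap, standing upright (z up) in one of the block's pockets, its foot on the pocket floor: 22 mm in diameter, 58 mm high in all; weight about 30 g. Its cap is 12.4 mm thick and is gripped between 45 and 57 mm above its foot. Point at its centre, 29 mm above its foot. May be absent.
- oil_bottle_mid (a point): Small dropper bottle with a white cap, standing upright (z up) in one of the block's pockets, its foot on the pocket floor: 24 mm in diameter, 62 mm high in all; weight about 30 g. Its cap is 13.4 mm thick and is gripped between 48 and 60 mm above its foot. Point at its centre, 31 mm above its foot. May be absent.
- sample_cup: Screw-top sample cup, 62 mm in diameter, 68 mm high, loose, at the left near edge; to be left alone. Origin: centre of its underside.
- bench_timer: Bench timer lying on its back, 62 x 66 x 18 mm, loose, behind the trays; to be left alone. Origin: centre of its underside.
- culture_dish: Clear petri dish, 91 mm in diameter, 16 mm high, loose, at the far left near edge; to be left alone. Origin: centre of its underside.
There are look-alikes about, which are no part of the job. Leave any orange look-alike of the part that bears cassette_a_mid alone.

How it is judged:
By the outcome, as a careful person would: the job done as asked, in the order asked, and still so for the second after the job is handed in, with the robot touching nothing.
Of antisera_a, antisera_b, oil_bottle only 2 to 3 are there at a start; the rules pass over those that are not, and their reading is None.
Of tube_purple, tube_red, cassette_a, cassette_b, cassette_c only 4 to 5 are there at a start; the rules pass over those that are not, and their reading is None.
At some moment in a run one of tube_purple, tube_red, cassette_a, cassette_b, cassette_c may be knocked a few centimetres aside while the robot is not near it.
It also fails if it takes over 210 s, if anything falls off the work surface, if the arm or the gripper's body presses on something with over 40 N, if the wrist force passes 120 N, or if a joint passes its speed limit or range.

### The arm

A 6-joint arm with a two-finger parallel gripper is mounted at the origin on a cart in front of the work surface, level with it; the furniture and walls round the work are solid. World frame = base frame: x ahead of the robot, y to its left, z up, the work surface at z = 0. Lengths are in m, angles in degrees, forces in N, time in s.
With the tool pointing down it reaches from about 0.375 to 0.9 m from the base axis. Payload 3.1 kg.
Tool frame: the origin (TCP) lies at the very end of the fingers, on their centre line; the grasp point (between the pads) lies 19 mm behind it; z points along the fingers, y is the line along which they close (so a half turn about z gives the same grasp; the last joint's range is limited). The gripper opens to 87 mm and grips with 3 to 60 N. Pads are 19 mm wide; open, the fingers measure 117 mm over their backs; the gripper's body (75 mm by 190 mm) begins 51 mm behind the grasp point.
Start: joints at [58.986, 30.224, 82.088, -0, 67.689, -10.227], TCP at [0.222, 0.584, 0.223] pointing down, gripper open.
Joint ranges: [-176.69, 176.69], [-43.24, 126.21], [12.49, 139.97], [-82, 262], [0, 151.66], [-163.58, 163.58]. Speed limits (degrees/s): [159.86, 159.86, 180, 180, 180, 180].

### API

Orientations are given as a 3x3 rotation matrix whose columns are the frame's x, y, z axes.
In Python, from rig import bot, imaging gives the robot as it stands.
- The arm moves only by the tool drive_tool, never from a script. Its argument "deltas" is text: rows parted by semicolons, each of 5 numbers parted by spaces: the finger opening in mm, from 0 to 87, then the shift along the world's x, y, z in mm, then the turn about the world's z in rad. In form: jaw dx dy dz twist; .... A call has 1 to 12 rows; each row is the pose to reach, as a shift and turn from the pose commanded when the call began; what a row does not reach only later rows make up. A row lasts 1/10 s, in which the tool goes at most 50 mm and 8.59 degrees, less where a joint would pass 70% of its speed; a pose out of reach is approached as far as the arm can. A call with a gripper value outside its range is refused whole. The fingers move at their own pace and stop on an object; the grip force is fixed at half the most. Time passes only in rows, so rows that repeat a pose let the fingers close. It gives the time, the measured TCP pose, the force, the opening and the grip force at its end, in the units of the state.
- bot.read_state(): the state, without advancing time (a new reading comes with each control period).
- imaging.capture(name): name is "scene" or "top" or "wrist"; returns the picture (400x640x3 uint8, red, green, blue); there is no depth.
- imaging.camera_model(name): a dict with "fx", "fy", "cx", "cy" (pixels), "T" (4x4, takes a point from camera to world coordinates). Camera axes: x right, y down, z forward; pixel columns grow to the right and rows downward; lengths in m; the calibration is good to about 2 mm. The wrist camera is an equidistant fisheye: a pixel r from the principal point sees the ray r / f radians off the axis. A picture is of the moment at which its call begins: read the wrist's pose just before it. camera_model takes no time and is no camera call; for the wrist camera it gives the pose at the moment of the call.
- bot.hand_in(): hands the job in; it is judged then, once.
The state is a dict: "time_s": time; "joint_positions": joint angles; "qvel": joint speeds; "tau": joint torques, N m; "position": TCP position; "tcp_rot": TCP orientation; "force": force on the tool from outside, world axes, zero at the start; "moment": the same for the moment, N m; "opening": opening from 0.0 (shut) to 1.0 (fully open); "grasp_force": force on a finger pad.
Only numpy, scipy, OpenCV 4.12 (cv2) and the standard library are available. Lean on these libraries where they do the work, as an engineer would, in place of code of your own. Each camera call takes 0.05 s, during which the arm holds its last target. There are 200 camera calls.

## Working session

There is one attempt and no reset: what is moved stays moved. The work goes in short steps, Python scripts to look and compute and a tool call to move; the robot and the scene stay as the last step left them, time stands still between calls to the robot, and variables do not carry over. Pictures are saved under pics/ and viewed, at most 14 in all, crops included, and the job is handed in when it is done.

Besides the shell and the picture viewer there is one more tool, called after "Call:" as name(argument=value, ...) on one line, values as JSON. drive_tool: Moves the arm, as the interface text tells. Its arguments: {"type":"object","properties":{"deltas":{"type":"string"}},"required":["deltas"]}

```bash
mkdir -p pics; cat > h.py <<'E'
import numpy as np, cv2
from rig import bot, imaging
def cap(n,f=None):
    m=imaging.camera_model(n); im=imaging.capture(n)
    if f: cv2.imwrite('pics/'+f,im[:,:,::-1])
    return im,m
def ray(m,u,v,fish=False):
    x=(u-m['cx'])/m['fx'];y=(v-m['cy'])/m['fy']
    if fish:
        r=np.hypot(x,y); s=np.sin(r)/r if r>1e-9 else 1; d=np.array([x*s,y*s,np.cos(r)])
    else: d=np.array([x,y,1.])
    T=np.array(m['T']); return T[:3,3],T[:3,:3]@d
def onz(m,u,v,z,fish=False):
    o,d=ray(m,u,v,fish); return o+d*(z-o[2])/d[2]
def proj(m,p,fish=False):
    T=np.array(m['T']); c=T[:3,:3].T@(np.array(p)-T[:3,3])
    if fish:
        r=np.hypot(c[0],c[1]); t=np.arctan2(r,c[2]); return m['cx']+m['fx']*t*c[0]/r, m['cy']+m['fy']*t*c[1]/r
    return m['cx']+m['fx']*c[0]/c[2], m['cy']+m['fy']*c[1]/c[2]
E
python3 - <<'E'
from h import *
for n in('top','scene','wrist'):
    im,m=cap(n,n+'0.png'); print(n,m['fx'],m['cx'],m['cy'],np.round(m['T'],3).tolist())
s=bot.read_state();print(s['time_s'],s['position'],s['tcp_rot'],s['opening'],s['force'])
E
```

```text
top 420.0313808992138 313.47163593759626 202.9504362746182 [[-0.014, -0.995, 0.094, 0.411], [-1.0, 0.014, 0.003, 0.288], [-0.004, -0.094, -0.996, 1.256], [0.0, 0.0, 0.0, 1.0]]
scene 428.7121619841897 321.78163803665984 200.53041942647565 [[0.341, -0.783, 0.52, 0.02], [-0.94, -0.287, 0.185, 0.112], [0.004, -0.552, -0.834, 0.892], [0.0, 0.0, 0.0, 1.0]]
wrist 309.70691628693146 323.35699102972325 203.63421712598125 [[0.354, 0.908, 0.225, 0.16], [0.935, -0.343, -0.087, 0.608], [-0.002, 0.241, -0.97, 0.383], [0.0, 0.0, 0.0, 1.0]]
0.15 [0.22147828 0.58385121 0.22178759] [[-9.34909066e-01  3.54886332e-01 -8.53902404e-04]
 [ 3.54887241e-01  9.34908013e-01 -1.43329027e-03]
 [ 2.89665073e-04 -1.64303514e-03 -9.99998608e-01]] 0.9971093287469048 [0.3515366  0.64929456 0.38587864]
```

View pics/top0.png

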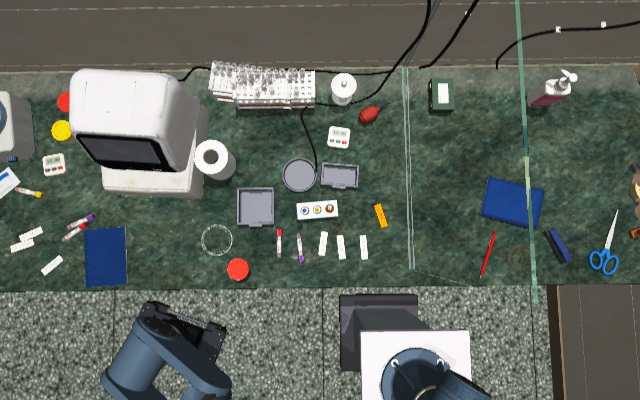

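View pics/scene0.png

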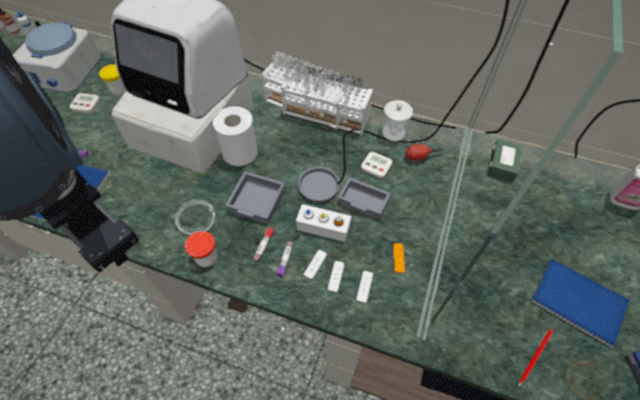

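View pics/wrist0.png

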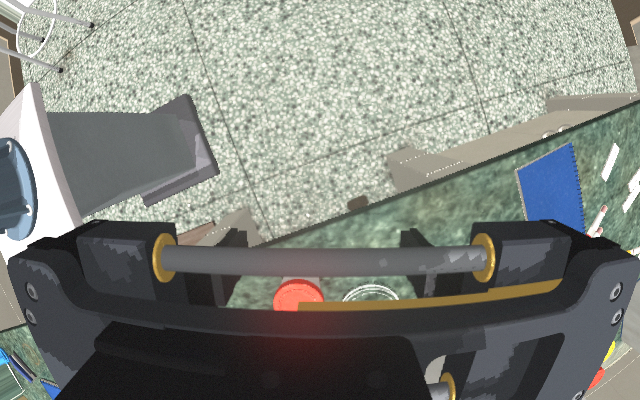

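The top view shows the blue block's caps at (305,210), (317,210) and (329,209). The tubes are at (279,243) red and (299,247) purple, and the white cassettes at (323,243), (341,247) and (364,247). The look-alikes to leave are the orange one at (381,215) and the far-left cassettes and tubes at (20–95, 215–270). The scene view agrees. The wrist camera sees mostly floor and its own fingers. Next is a close crop.

```bash
python3 - <<'E'
from h import *
a=cv2.imread('pics/top0.png')[150:275,225:395]; b=cv2.imread('pics/scene0.png')[195:305,235:415]
a=cv2.resize(a,(408*1,300),interpolation=cv2.INTER_CUBIC); 
a=cv2.resize(cv2.imread('pics/top0.png')[180:270,260:390],(780,540),interpolation=cv2.INTER_CUBIC)
cv2.imwrite('pics/c1.png',a)
m=imaging.camera_model('top')
im=cv2.imread('pics/top0.png'); hsv=cv2.cvtColor(im,cv2.COLOR_BGR2HSV)
def rep(mask,z,lab,amin=20):
    c,_=cv2.findContours(mask,cv2.RETR_EXTERNAL,cv2.CHAIN_APPROX_NONE)
    for k in c:
        x,y,w,h=cv2.boundingRect(k)
        if 225<x<400 and 150<y<285 and cv2.contourArea(k)>amin:
            p=np.array([onz(m,*q[0].astype(float),z)[:2] for q in k])*1000
            r=cv2.minAreaRect(p.astype(np.float32)); print(lab,(x,y,w,h),np.round(r[0]),np.round(r[1]),round(r[2]))
w=((hsv[...,1]<40)&(hsv[...,2]>190)).astype(np.uint8)
rep(w,.005,'white')
g=((hsv[...,1]<70)&(hsv[...,2]>95)&(hsv[...,2]<=190)).astype(np.uint8)
rep(g,.025,'grey',150)
rep(((hsv[...,0]>130)&(hsv[...,0]<165)&(hsv[...,1]>80)).astype(np.uint8),.01,'purple',5)
rep((((hsv[...,0]>170)|(hsv[...,0]<6))&(hsv[...,1]>120)&(hsv[...,2]>120)).astype(np.uint8),.01,'red',5)
E
```

```text
white (297, 238, 5, 17) [401. 334.] [48. 11.] 7
white (277, 236, 4, 17) [408. 397.] [ 9. 47.] 90
white (360, 235, 8, 25) [396. 145.] [71. 20.] 4
white (337, 235, 9, 24) [398. 212.] [70. 20.] 5
white (318, 231, 10, 25) [409. 266.] [20. 71.] 82
white (297, 200, 41, 19) [510. 281.] [ 49. 121.] 4
grey (237, 187, 37, 40) [519. 463.] [106. 116.] 90
purple (298, 255, 6, 8) [365. 332.] [15. 20.] 89
red (227, 258, 22, 23) [337. 517.] [64. 62.] 0
red (277, 229, 5, 7) [443. 394.] [12. 18.] 90
```

View pics/c1.png

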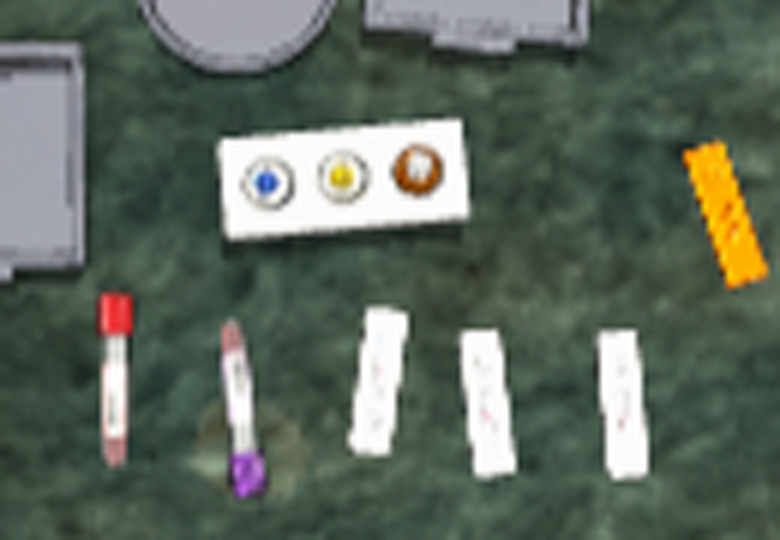

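The crop shows the caps in crop pixels as blue (267,182), yellow (342,176) and white on the brown bottle (421,165). All three bottles, both tubes and all three white cassettes are present. The orange cassette at (725,215) is the look-alike.

```bash
python3 - <<'E'
from h import *
m=imaging.camera_model('top'); ms=imaging.camera_model('scene')
f=lambda u,v,z:np.round(onz(m,260+(u-2.5)/6,180+(v-2.5)/6,z)*1000,1)[:2]
print('caps',f(267,182,.064),f(342,176,.064),f(421,165,.068))
q=np.array([f(*p,.042) for p in((218,140),(462,119),(469,217),(228,241))]);print('block',q.tolist(),q.mean(0))
im=cv2.imread('pics/top0.png');hsv=cv2.cvtColor(im,cv2.COLOR_BGR2HSV)
b,g,r=[im[...,i].astype(int) for i in range(3)]
k=((b-g>=2)&(g>70)&(hsv[...,1]<60)).astype(np.uint8)
k=cv2.morphologyEx(k,cv2.MORPH_CLOSE,np.ones((3,3)))
c,_=cv2.findContours(k,cv2.RETR_EXTERNAL,cv2.CHAIN_APPROX_NONE)
for z,x in((.02,c),):
  for k in x:
    bx=cv2.boundingRect(k)
    if 225<bx[0]<370 and 150<bx[1]<260 and cv2.contourArea(k)>150:
        for z in (0.018,.031):
            p=np.array([onz(m,*t[0].astype(float),z)[:2] for t in k])*1000
            rr=cv2.minAreaRect(p.astype(np.float32));print('tray',bx,z,[np.round(t) for t in rr])
for n in ('top','scene'):
    mm=imaging.camera_model(n);im=cv2.imread(f'pics/{n}0.png');h=cv2.cvtColor(im,cv2.COLOR_BGR2HSV)
    box=(295,198,340,220) if n=='top' else (298,203,352,240)
    for lab,lo,hi in(('blue',100,130),('yel',20,35)):
        k=(h[...,0]>=lo)&(h[...,0]<=hi)&(h[...,1]>110)&(h[...,2]>90)
        v,u=np.nonzero(k[box[1]:box[3],box[0]:box[2]])
        if len(u): print(n,lab,len(u),np.round(onz(mm,u.mean()+box[0],v.mean()+box[1],.062)*1000,1))
s=bot.read_state();mw=imaging.camera_model('wrist');print(proj(mw,s['position'],True))
R=s['tcp_rot'];print(np.round(np.array(R).T@(np.array(mw['T'])[:3,3]-s['position']),3), np.round(np.array(R).T@np.array(mw['T'])[:3,:3],3).tolist())
E
```

```text
caps [503.7 318. ] [506.1 282.4] [510.5 245. ]
block [[526.2, 342.0], [534.7, 223.8], [487.2, 221.3], [477.2, 337.7]] [506.325 281.2  ]
tray (237, 187, 37, 40) 0.018 [array([520., 464.]), array([107., 116.]), np.float64(90.0)]
tray (237, 187, 37, 40) 0.031 [array([519., 463.]), array([106., 115.]), np.float64(90.0)]
tray (320, 162, 39, 27) 0.018 [array([609., 213.]), array([111.,  75.]), np.float64(84.0)]
tray (320, 162, 39, 27) 0.031 [array([606., 214.]), array([110.,  74.]), np.float64(84.0)]
tray (282, 158, 35, 34) 0.018 [array([614., 333.]), array([101.,  99.]), np.float64(89.0)]
tray (282, 158, 35, 34) 0.031 [array([611., 333.]), array([100.,  98.]), np.float64(89.0)]
top blue 9 [503.7 318.3  62. ]
top yel 12 [506.  282.6  62. ]
scene blue 7 [498.6 315.3  62. ]
scene yel 10 [500.7 280.1  62. ]
(np.float64(321.2939970410714), np.float64(248.44488204987135))
[ 0.066  0.001 -0.161] [[0.001, -0.97, -0.241], [1.0, 0.001, 0.001], [-0.0, -0.241, 0.97]]
```

Call:
drive_tool(deltas="87 28 -36 0 -0.12; 87 56 -72 0 -0.25; 87 85 -108 0 -0.38; 87 113 -144 0 -0.5; 87 141 -180 0 -0.63; 87 170 -215 -10 -0.76; 87 198 -251 -25 -0.88; 87 226 -287 -40 -1.0; 87 255 -323 -50 -1.13; 87 283 -359 -60 -1.13; 87 283 -359 -60 -1.13; 87 283 -359 -60 -1.13")

```text
time_s: 1.35
position: [0.5049, 0.2243, 0.1619]
tcp_rot: [[-0.075, 0.997, -0.002], [0.997, 0.075, 0.0], [0.0, -0.002, -1.0]]
force: [-0.1, 1.4, 0.5]
opening: 1.0
grasp_force: 0.0
```

```bash
python3 - <<'E'
from h import *
im,m=cap('wrist','w1.png'); np.save('w1.npy',m,allow_pickle=True)
s=bot.read_state();print(s['time_s'],s['position'],np.round(s['tcp_rot'],3).tolist())
cv2.imwrite('pics/w1.png',im[:,:,::-1])
for p in ((.5037,.318,.064),(.506,.2825,.064),(.5105,.245,.068),(.5037,.318,.042)): print(np.round(proj(m,p,True)))
E
```

```text
1.4 [0.50418025 0.22526419 0.16225537] [[-0.077, 0.997, -0.002], [0.997, 0.077, 0.0], [0.0, -0.002, -1.0]]
[331.  96.]
[330. 139.]
[332. 184.]
[330.  99.]
```

View pics/w1.png

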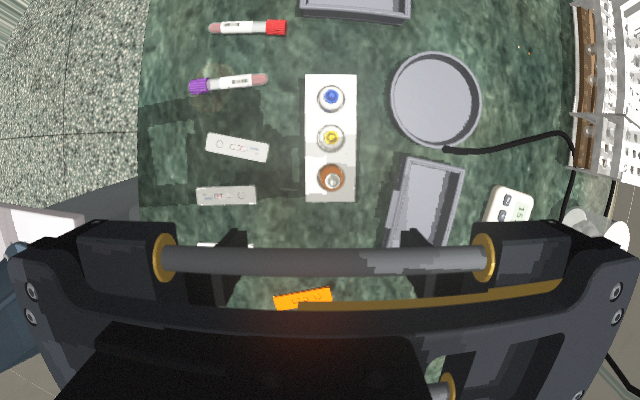

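The wrist view shows the caps at (331,97), (331,137) and (332,180), within 2–6 px of the positions predicted from the top view. The dish centre is near (435,98). The bottle tray's near corners are (407,157) and (465,168), and it is visibly turned.

```bash
python3 - <<'E'
from h import *
m=np.load('w1.npy',allow_pickle=True).item(); im=cv2.imread('pics/w1.png');h=cv2.cvtColor(im,cv2.COLOR_BGR2HSV)
W=lambda u,v,z:np.round(onz(m,u,v,z,True)*1000,1)[:2]
for lab,lo,hi,vv in(('blue',100,130,97),('yel',20,35,137)):
    k=(h[...,0]>=lo)&(h[...,0]<=hi)&(h[...,1]>110)&(h[...,2]>70); k=k[vv-14:vv+14,317:345]
    v,u=np.nonzero(k);print(lab,len(u),u.mean()+317,v.mean()+vv-14,W(u.mean()+317,v.mean()+vv-14,.062))
k=((h[...,1]<70)&(h[...,2]>110))[164:196,318:346]
n,l,st,ce=cv2.connectedComponentsWithStats(k.astype(np.uint8))
for i in range(1,n):
    if st[i,4]>15: print('oil?',st[i],ce[i]+[318,164],W(*(ce[i]+[318,164]),.067))
q=np.array([W(*p,.042) for p in((305,74),(356,74),(356,201),(305,202))]);print('block',q.tolist(),q.mean(0))
cv2.imwrite('pics/c2.png',np.vstack([np.hstack([cv2.resize(im[50:150,370:500],(390,300)),cv2.resize(im[145:245,375:505],(390,300))]),np.hstack([cv2.resize(im[0:100,290:420],(390,300)),cv2.resize(im[60:210,290:370],(390,300))])])[:600])
E
```

```text
blue 102 331.45098039215685 95.99019607843137 [504.3 318.6]
yel 137 330.94890510948903 137.08029197080293 [506.6 283.9]
oil? [  0   0  28  32 359] [332.1643454  182.78551532] [510.5 245.9]
oil? [  7   9  15  16 193] [332.07253886 180.38341969] [510.3 247.9]
block [[479.5, 339.4], [525.2, 343.1], [535.3, 226.0], [487.7, 221.4]] [506.925 282.475]
```

View pics/c2.png

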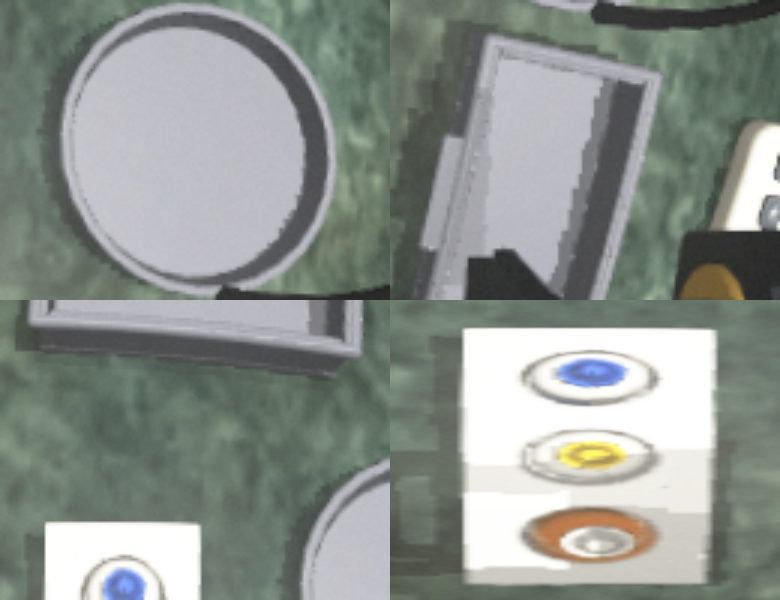

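The crop shows the bottle tray's rim corners at (407.7,157.3) and (465,169), and the dish rim centre at (436,100).

```bash
python3 - <<'E'
from h import *
m=np.load('w1.npy',allow_pickle=True).item();mt=imaging.camera_model('top')
W=lambda u,v,z:np.round(onz(m,u,v,z,True)*1000,1)[:2]
A,B,C=W(407.7,157.3,.03),W(465,169,.03),W(447.3,245,.03)
print(A,B,C,np.linalg.norm(B-A)); ex=(B-A)/np.linalg.norm(B-A); ey=np.array([-ex[1],ex[0]])
print('yaw',np.degrees(np.arctan2(ex[1],ex[0])),'yaw2',np.degrees(np.arctan2(*(B-C)[::-1]))-90,'centre',(A+B)/2-ey*53)
rim=[W(370+u/3,50+v/3,.018) for u,v in((63,150),(334,150),(190,3),(205,296))];print('dish',rim)
im=cv2.imread('pics/top0.png');cv2.imwrite('pics/c3.png',cv2.resize(im[150:235,230:365],(800,504),interpolation=cv2.INTER_CUBIC))
E
```

```text
[583.4 270.6] [647.1 265.6] [641.6 182.6] 63.89593101285876
yaw -4.488111732274856 yaw2 -3.7911656873652078 centre [611.10263105 215.26251964]
dish [array([564. , 325.4]), array([664.2, 341.1]), array([605.1, 383.6]), array([619. , 282.3])]
```

View pics/c3.png

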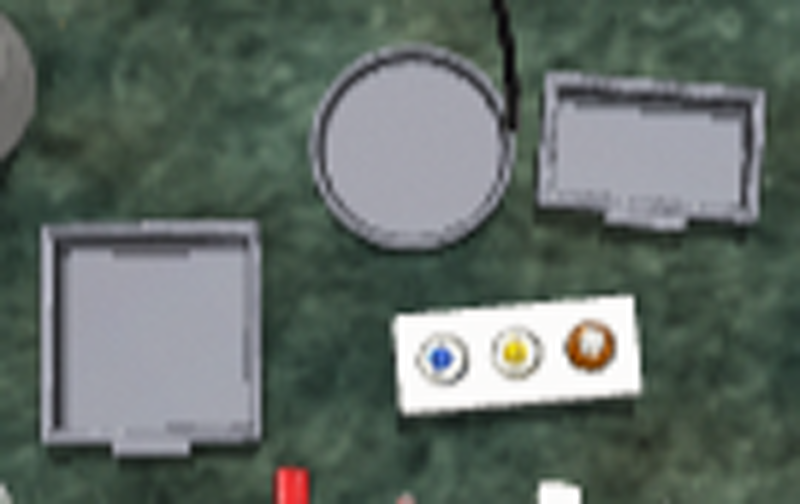

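Call:
drive_tool(deltas="60 0 45 0 0; 60 0 93 -10 0; 60 0 93 -40 0; 60 0 93 -70 0; 60 0 93 -95 0; 60 0 93 -105 0; 60 0 93 -109 0; 60 0 93 -109 0; 0 0 93 -109 0; 0 0 93 -109 0; 0 0 93 -109 0; 0 0 93 -109 0")

```text
time_s: 2.6
position: [0.5052, 0.3183, 0.0542]
tcp_rot: [[-0.078, 0.997, 0.001], [0.997, 0.078, 0.0], [0.0, 0.001, -1.0]]
force: [-1.2, -0.6, 0.0]
opening: 0.411
grasp_force: 0.0
```

Call:
drive_tool(deltas="0 0 0 -1 0; 0 0 0 -1 0; 0 0 0 -1 0; 0 0 0 -1 0; 0 0 0 -1 0; 0 0 0 -1 0")

```text
time_s: 3.2
position: [0.5047, 0.3183, 0.0525]
tcp_rot: [[-0.078, 0.997, -0.0], [0.997, 0.078, -0.0], [-0.0, -0.0, -1.0]]
force: [0.2, -0.7, -0.4]
opening: 0.111
grasp_force: 30.0
```

Call:
drive_tool(deltas="0 0 0 15 0; 0 0 0 40 0; 0 0 0 65 0; 0 0 0 80 0; 0 0 0 85 0; 0 35 -24 85 0; 0 70 -48 85 0; 0 100 -68 85 0; 0 107 -72 85 0; 0 107 -72 85 0; 0 107 -72 60 0; 0 107 -72 50 0")

```text
time_s: 4.4
position: [0.6085, 0.2469, 0.1006]
tcp_rot: [[-0.079, 0.997, -0.005], [0.997, 0.079, -0.001], [-0.0, -0.005, -1.0]]
force: [-0.8, 0.1, -1.0]
opening: 0.114
grasp_force: 30.0
```

```bash
python3 - <<'E'
from h import *
im,m=cap('wrist','w2.png');np.save('w2.npy',m,allow_pickle=True)
s=bot.read_state();print(s['position'],s['opening'],s['grasp_force'])
for p in ((.612,.2465,.004),(.642,.2645,.03)): print(proj(m,p,True))
E
```

```text
[0.6077403  0.24670587 0.09920328] 0.11005830650169285 29.99575763940811
(np.float64(327.9130944202715), np.float64(207.31149406349576))
(np.float64(368.85956824395834), np.float64(196.33598667147925))
```

View pics/w2.png

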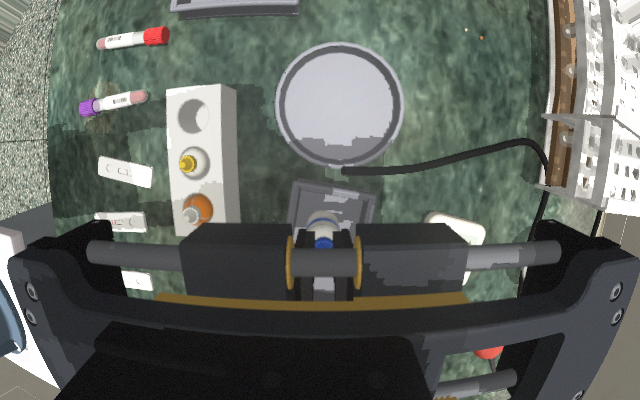

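The blue bottle is held upright at (323,235), above the bottle tray, and its pocket at (192,113) is empty.

Call:
drive_tool(deltas="0 0 0 -20 0; 0 0 0 -40 0; 0 0 0 -48 0; 0 0 0 -51 0; 0 0 0 -51 0; 0 0 0 -51 0; 30 0 0 -51 0; 30 0 0 -51 0; 30 0 0 -51 0; 50 0 0 -20 0; 50 0 0 20 0; 60 0 0 60 0")

```text
time_s: 5.65
position: [0.6113, 0.2461, 0.1633]
tcp_rot: [[-0.078, 0.997, -0.001], [0.997, 0.078, -0.0], [-0.0, -0.001, -1.0]]
force: [0.7, 0.3, -0.2]
opening: 0.531
grasp_force: 0.0
```

Call:
drive_tool(deltas="60 -35 12 0 0; 60 -70 25 0 0; 60 -100 36 0 0; 60 -106 37 -10 0; 60 -106 37 -45 0; 60 -106 37 -80 0; 60 -106 37 -100 0; 40 -106 37 -110 0; 25 -106 37 -110 0; 0 -106 37 -110 0; 0 -106 37 -110 0; 0 -106 37 -110 0")

```text
time_s: 6.85
position: [0.5067, 0.2836, 0.0538]
tcp_rot: [[-0.078, 0.997, 0.002], [0.997, 0.078, 0.001], [0.001, 0.002, -1.0]]
force: [0.2, 0.0, -0.2]
opening: 0.319
grasp_force: 0.0
```

Call:
drive_tool(deltas="0 0 0 0 0; 0 0 0 0 0; 0 0 0 0 0; 0 0 0 15 0; 0 0 0 40 0; 0 0 0 65 0; 0 0 0 85 0; 0 35 -23 85 0; 0 70 -46 85 0; 0 100 -66 85 0; 0 104 -69 85 0; 0 104 -69 70 0")

```text
time_s: 8.05
position: [0.6121, 0.2137, 0.1238]
tcp_rot: [[-0.076, 0.997, 0.005], [0.997, 0.076, 0.001], [0.001, 0.005, -1.0]]
force: [0.2, 0.1, -0.8]
opening: 0.104
grasp_force: 30.0
```

Call:
drive_tool(deltas="0 0 0 -30 0; 0 0 0 -55 0; 0 0 0 -68 0; 0 0 0 -72 0; 0 0 0 -72 0; 0 0 0 -72 0; 30 0 0 -72 0; 30 0 0 -72 0; 30 0 0 -72 0; 50 0 0 -40 0; 50 0 0 0 0; 60 0 0 40 0")

```text
time_s: 9.25
position: [0.6093, 0.2141, 0.1634]
tcp_rot: [[-0.078, 0.997, -0.001], [0.997, 0.078, -0.0], [-0.0, -0.001, -1.0]]
force: [1.2, 0.1, -0.3]
opening: 0.534
grasp_force: 0.0
```

Call:
drive_tool(deltas="60 -35 12 0 0; 60 -70 24 0 0; 60 -98 33 0 0; 60 -100 33 -10 0; 60 -100 33 -45 0; 60 -100 33 -80 0; 55 -100 33 -97 0; 40 -100 33 -107 0; 25 -100 33 -107 0; 0 -100 33 -107 0; 0 -100 33 -107 0; 0 -100 33 -107 0")

```text
time_s: 10.45
position: [0.5107, 0.2475, 0.0567]
tcp_rot: [[-0.078, 0.997, 0.002], [0.997, 0.078, 0.001], [0.0, 0.002, -1.0]]
force: [0.1, -1.2, -0.5]
opening: 0.265
grasp_force: 0.0
```

Call:
drive_tool(deltas="0 0 0 0 0; 0 0 0 0 0; 0 0 0 0 0; 0 0 0 15 0; 0 0 0 40 0; 0 0 0 65 0; 0 0 0 85 0; 0 35 -23 85 0; 0 65 -46 85 0; 0 95 -63 85 0; 0 97 -64 85 0; 0 97 -64 70 0")

```text
time_s: 11.65
position: [0.6087, 0.1829, 0.1266]
tcp_rot: [[-0.076, 0.997, 0.004], [0.997, 0.076, 0.001], [0.001, 0.004, -1.0]]
force: [0.5, -0.2, 0.2]
opening: 0.126
grasp_force: 30.0
```

Call:
drive_tool(deltas="0 0 0 -30 0; 0 0 0 -55 0; 0 0 0 -67 0; 0 0 0 -71 0; 0 0 0 -71 0; 0 0 0 -71 0; 30 0 0 -71 0; 30 0 0 -71 0; 30 0 0 -71 0; 50 0 0 -40 0; 50 0 0 0 0; 60 0 0 40 0")

```text
time_s: 12.85
position: [0.6063, 0.1832, 0.1663]
tcp_rot: [[-0.078, 0.997, -0.001], [0.997, 0.078, -0.0], [-0.0, -0.001, -1.0]]
force: [-0.1, -0.0, -0.1]
opening: 0.532
grasp_force: 0.0
```

Call:
drive_tool(deltas="50 -20 15 20 0.15; 50 -40 30 20 0.3; 50 -60 45 20 0.45; 50 -80 60 20 0.6; 50 -100 75 20 0.75; 50 -120 90 20 0.9; 50 -135 105 20 1.05; 50 -150 120 20 1.2; 50 -150 135 20 1.35; 50 -150 150 20 1.5; 50 -150 150 20 1.5; 50 -150 150 20 1.5")

```text
time_s: 14.05
position: [0.4566, 0.3331, 0.1856]
tcp_rot: [[-1.0, -0.005, -0.0], [-0.005, 1.0, -0.0], [0.0, -0.0, -1.0]]
force: [-0.1, 0.1, -0.2]
opening: 0.575
grasp_force: 0.0
```

```bash
python3 - <<'E'
from h import *
im,m=cap('wrist','w3.png');np.save('w3.npy',m,allow_pickle=True)
im2,_=cap('top','top3.png')
s=bot.read_state();print(s['time_s'],s['position'],np.round(s['tcp_rot'],3).tolist())
E
```

```text
14.15 [0.45667322 0.33252527 0.18548271] [[-1.0, -0.005, -0.0], [-0.005, 1.0, -0.001], [0.0, -0.001, -1.0]]
```

View pics/w3.png

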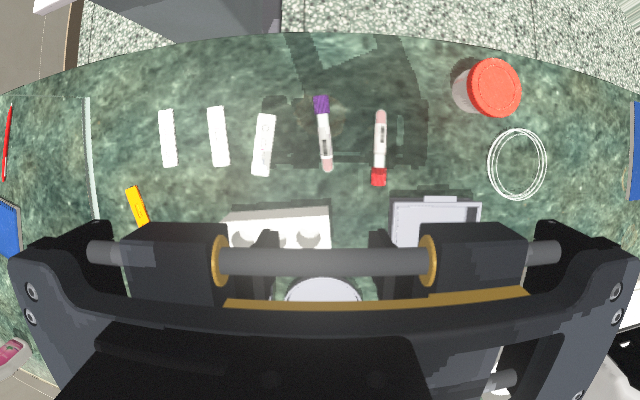

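The view shows the purple tube from (321,96) to (328,171) and the red tube from (381,110) to (378,186). The cassettes are at (264,145), (218,136) and (168,138), the near rim of the square tray runs from (390,202) to (481,202), and all pockets are empty.

```bash
cat > meas.py <<'E'
from h import *
def measure(f,m):
    im=cv2.imread('pics/'+f);h=cv2.cvtColor(im,cv2.COLOR_BGR2HSV)
    fg=((h[...,1]<75)&(h[...,2]>135))|((h[...,0]>125)&(h[...,0]<170)&(h[...,1]>70)&(h[...,2]>70))|(((h[...,0]>168)|(h[...,0]<8))&(h[...,1]>60)&(h[...,2]>110))
    fg=cv2.morphologyEx(fg.astype(np.uint8),cv2.MORPH_CLOSE,np.ones((3,3)))
    c,_=cv2.findContours(fg,cv2.RETR_EXTERNAL,cv2.CHAIN_APPROX_NONE)
    for k in c:
        if cv2.contourArea(k)<250: continue
        for z in(.005,):
            p=np.array([onz(m,*t[0].astype(float),z,True)[:2] for t in k])*1000
            r=cv2.minAreaRect(p.astype(np.float32)); L=max(r[1])
            if 55<L<105 and min(r[1])<32:
                b=cv2.boxPoints(r); e=b[1]-b[0] if np.linalg.norm(b[1]-b[0])>np.linalg.norm(b[2]-b[1]) else b[2]-b[1]
                if e[0]<0:e=-e
                print(cv2.boundingRect(k),'c',np.round(r[0],1),'size',np.round(sorted(r[1])),'yaw of long axis',round(float(np.degrees(np.arctan2(e[1],e[0]))),1))
E
python3 - <<'E'
from meas import *
m=np.load('w3.npy',allow_pickle=True).item()
measure('w3.png',m)
for p in((390.5,201),(481,202)): print('tray corner',np.round(onz(m,*p,.032,True)*1000,1))
mt=imaging.camera_model('top')
q=np.array([onz(mt,230+(u-3)/5.93,150+(v-3)/5.93,.032)[:2]*1000 for u,v in((42,226),(261,222),(262,440),(42,445))]);print(np.round(q,1).tolist(),q.mean(0))
E
```

```text
tray corner [466.1 405.7  32. ]
tray corner [466.4 515.2  32. ]
[[574.8, 516.4], [575.3, 407.8], [467.3, 407.9], [466.3, 516.0]] [520.9172078  462.01764582]
```

```bash
sed -i 's/>135))|/>150))|/; s/RETR_EXTERNAL/RETR_LIST/' meas.py; sed -i 's/    for k in c:/    fgb=0\n    for k in c:\n        bb=cv2.boundingRect(k)\n        if bb[3]>110 or bb[2]>110 or bb[1]+bb[3]>240: continue/; s/<250/<150/' meas.py
python3 - <<'E'
from meas import *
m=np.load('w3.npy',allow_pickle=True).item()
measure('w3.png',m)
im=cv2.imread('pics/w3.png');h=cv2.cvtColor(im,cv2.COLOR_BGR2HSV)
for p in((264,145),(324,150),(380,150),(381,180),(320,102),(300,150)): print(h[p[1],p[0]])
for a,b in(((321,96),(328,171)),((381,110),(378,186)),((267,114),(260,176)),((214,106),(223,166)),((164,110),(172,166))):
    A,B=[onz(m,*q,.006,True)[:2]*1000 for q in(a,b)];d=B-A;print(np.round((A+B)/2,1),np.linalg.norm(d),np.degrees(np.arctan2(d[1],d[0])))
E
```

```text
(500, 199, 34, 21) c [482.6 590.3] size [25. 61.] yaw of long axis 84.4
(533, 58, 33, 20) c [288.  635.1] size [18. 62.] yaw of long axis -90.0
[ 30   1 254]
[ 30  13 141]
[ 30   2 254]
[  0 157 250]
[140 102 170]
[ 50  22 103]
[397.  335.3] 83.36556930085783 5.616042507246856
[412.2 396.7] 85.43808790231705 -0.6880443835627269
[409.4 267.4] 70.01054931855835 -7.551799526743237
[397.3 214.6] 69.96901908915457 7.484126479804386
[396.1 148.2] 68.65990240083534 6.779630974371726
```

Call:
drive_tool(deltas="45 -22 32 -20 0; 45 -45 64 -40 0; 45 -45 64 -80 0; 45 -45 64 -120 0; 45 -45 64 -155 0; 45 -45 64 -175 0; 35 -45 64 -182 0; 20 -45 64 -182 0; 0 -45 64 -182 0; 0 -45 64 -182 0; 0 -45 64 -182 0; 0 -45 64 -182 0")

```text
time_s: 15.35
position: [0.4126, 0.3977, 0.0049]
tcp_rot: [[-1.0, -0.007, 0.002], [-0.007, 1.0, 0.001], [-0.002, 0.001, -1.0]]
force: [0.6, -0.8, 4.7]
opening: 0.148
grasp_force: 30.0
```

Call:
drive_tool(deltas="0 0 0 0 0; 0 0 0 0 0; 0 0 0 25 0; 0 0 0 60 0; 0 5 5 90 0; 0 35 30 90 0; 0 65 55 90 0; 0 95 78 90 0; 0 107 83 90 0; 0 107 83 90 0; 0 107 83 70 0; 0 107 83 60 0")

```text
time_s: 16.55
position: [0.5166, 0.479, 0.0621]
tcp_rot: [[-1.0, -0.007, -0.004], [-0.007, 1.0, -0.002], [0.004, -0.002, -1.0]]
force: [-0.2, -0.5, 0.0]
opening: 0.152
grasp_force: 30.0
```

```bash
python3 - <<'E'
from h import *
im,m=cap('wrist','w4.png');np.save('w4.npy',m,allow_pickle=True);im2,_=cap('top','top4.png');im3,_=cap('scene','s4.png')
s=bot.read_state();print(s['time_s'],s['position'],s['opening'],s['grasp_force'])
a=cv2.resize(im[0:240,100:500],(800,480))
b=cv2.resize(im2[150:275,200:400],(400,250));
cv2.imwrite('pics/c4.png',np.vstack([cv2.resize(im[90:250,200:520],(600,300)),cv2.resize(im2[150:270,220:400],(600,300),interpolation=cv2.INTER_CUBIC)])[:,:,::-1])
E
```

```text
16.7 [0.51704752 0.47931528 0.06245351] 0.14814934734507798 29.994581937789917
```

View pics/c4.png

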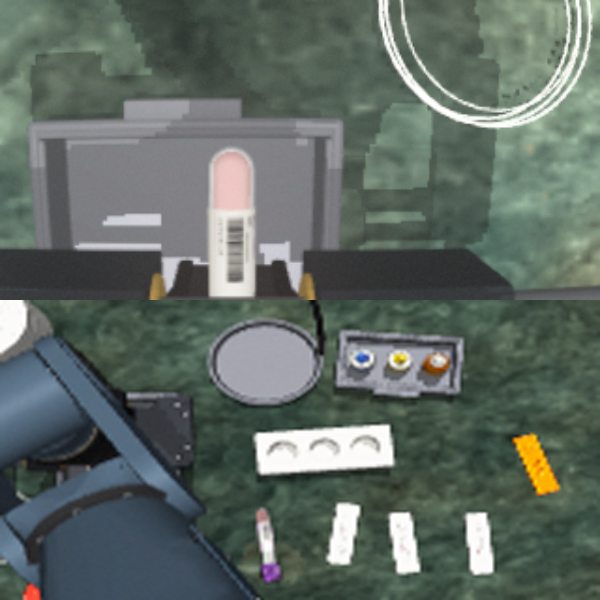

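```bash
python3 - <<'E'
from h import *
m=np.load('w4.npy',allow_pickle=True).item()
P=lambda u,v,z:np.round(onz(m,200+u*320/600,90+v*160/300,z,True)*1000,1)
print('tube end',P(231,148,.067),'rim',P(231,121,.032),P(31,122,.032),P(342,122,.032))
E
```

```text
tube end [471.7 479.9  67. ] rim [467.2 479.8  32. ] [466.9 411.1  32. ] [466.9 516.8  32. ]
```

Call:
drive_tool(deltas="0 4 3 0 0; 0 4 3 0 0; 0 4 3 -25 0; 0 4 3 -42 0; 0 4 3 -50 0; 0 4 3 -52 0; 0 4 3 -52 0; 18 4 3 -52 0; 18 4 3 -52 0; 18 4 3 -52 0; 18 4 3 -30 0; 18 4 3 20 0")

```text
time_s: 17.9
position: [0.5196, 0.481, 0.0794]
tcp_rot: [[-1.0, -0.007, -0.009], [-0.007, 1.0, -0.006], [0.009, -0.006, -1.0]]
force: [-0.0, -0.1, -0.6]
opening: 0.204
grasp_force: 0.0
```

Call:
drive_tool(deltas="18 0 0 40 0; 40 -30 -30 40 0; 40 -60 -65 40 0.1; 40 -90 -100 40 0.1; 40 -120 -130 40 0.1; 40 -123 -147 40 0.1; 40 -123 -147 0 0.1; 40 -123 -147 -40 0.1; 40 -123 -147 -60 0.1; 40 -123 -147 -70 0.1; 40 -123 -147 -70 0.1; 40 -123 -147 -70 0.1")

```text
time_s: 19.1
position: [0.4005, 0.3368, 0.0143]
tcp_rot: [[-0.994, -0.107, 0.001], [-0.107, 0.994, 0.001], [-0.002, 0.001, -1.0]]
force: [0.3, 0.4, 0.7]
opening: 0.46
grasp_force: 0.0
```

Call:
drive_tool(deltas="40 -3 -1 -5 0; 40 -3 -1 -10 0; 40 -3 -1 -10 0; 20 -3 -1 -10 0; 0 -3 -1 -10 0; 0 -3 -1 -10 0; 0 -3 -1 -10 0; 0 -3 -1 -10 0; 0 -3 -1 -10 0; 0 -3 -1 -10 0; 0 -3 -1 20 0; 0 -3 -1 60 0")

```text
time_s: 20.3
position: [0.3952, 0.3344, 0.0725]
tcp_rot: [[-0.994, -0.107, -0.005], [-0.107, 0.994, -0.003], [0.005, -0.002, -1.0]]
force: [0.3, 1.0, -0.5]
opening: 0.155
grasp_force: 30.0
```

Call:
drive_tool(deltas="0 0 0 25 0; 0 30 25 25 0; 0 60 52 25 -0.05; 0 90 80 25 -0.1; 0 118 104 25 -0.1; 0 122 108 25 -0.1; 0 122 108 5 -0.1; 0 122 108 -8 -0.1; 0 122 108 -8 -0.1; 0 122 108 -8 -0.1")

```text
time_s: 21.3
position: [0.5178, 0.4427, 0.0649]
tcp_rot: [[-1.0, -0.007, -0.002], [-0.007, 1.0, -0.001], [0.002, -0.001, -1.0]]
force: [1.1, 0.4, -0.3]
opening: 0.152
grasp_force: 30.0
```

```bash
python3 - <<'E'
from h import *
im,m=cap('wrist');np.save('w5.npy',m,allow_pickle=True)
s=bot.read_state();print(s['time_s'],s['position'],s['opening'],s['grasp_force'])
cv2.imwrite('pics/c5.png',cv2.resize(im[90:250,200:520],(600,300))[:,:,::-1])
E
```

```text
21.35 [0.51850402 0.44306398 0.0656995 ] 0.14838994979705275 29.998983442783356
```

View pics/c5.png

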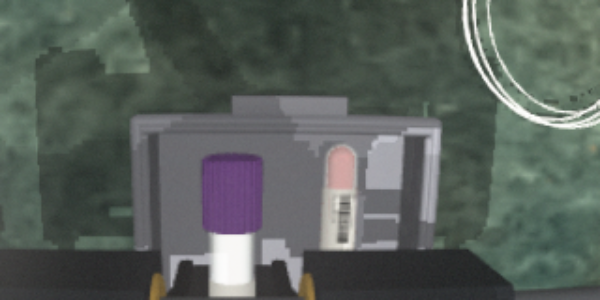

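The red tube lies in the tray at crop (341,190). The purple tube is held with its cap end at (232,155).

```bash
python3 - <<'E'
from h import *
m=np.load('w5.npy',allow_pickle=True).item()
P=lambda u,v,z:np.round(onz(m,200+u*320/600,90+v*160/300,z,True)*1000,1)
print('cap end',P(232,155,.07),'red end',P(341,145,.0125),P(341,190,.0125),'rim',P(231,118,.032),P(132,118,.032),P(441,118,.032))
E
```

```text
cap end [474.9 443.9  70. ] red end [478.7 484.7  12.5] [496.  485.5  12.5] rim [467.8 443.5  32. ] [467.7 410.   32. ] [465.7 516.8  32. ]
```

Call:
drive_tool(deltas="0 2 0 0 0; 0 2 0 -25 0; 0 2 0 -45 0; 0 2 0 -53 0; 0 2 0 -55 0; 0 2 0 -55 0; 0 2 0 -55 0; 19 2 0 -55 0; 19 2 0 -55 0; 19 2 0 -55 0; 19 2 0 -30 0; 19 2 0 20 0")

```text
time_s: 22.55
position: [0.5177, 0.4413, 0.0819]
tcp_rot: [[-1.0, -0.007, -0.009], [-0.007, 1.0, -0.005], [0.009, -0.005, -1.0]]
force: [0.6, 0.3, 0.5]
opening: 0.215
grasp_force: 0.0
```

Call:
drive_tool(deltas="19 0 0 50 0; 45 -10 -30 80 0; 45 -20 -65 95 0; 45 -30 -100 95 0; 45 -35 -140 95 0; 45 -40 -180 95 0; 45 -40 -220 95 0; 45 -40 -230 95 0; 45 -40 -230 95 0")

```text
time_s: 23.45
position: [0.4811, 0.2121, 0.1809]
tcp_rot: [[-1.0, -0.004, 0.0], [-0.004, 1.0, 0.0], [-0.0, 0.0, -1.0]]
force: [0.6, -0.1, -0.2]
opening: 0.515
grasp_force: 0.0
```

```bash
python3 - <<'E'
from h import *
im,m=cap('wrist','w6.png');np.save('w6.npy',m,allow_pickle=True)
s=bot.read_state();print(s['time_s'],s['position'],np.round(s['tcp_rot'],3).tolist(),s['opening'])
cv2.imwrite('pics/c6.png',cv2.resize(im[50:250,140:540],(800,400))[:,:,::-1])
E
```

```text
23.5 [0.48123255 0.21326836 0.18088984] [[-1.0, -0.005, 0.001], [-0.005, 1.0, 0.001], [-0.001, 0.001, -1.0]] 0.5165708095568738
```

View pics/c6.png

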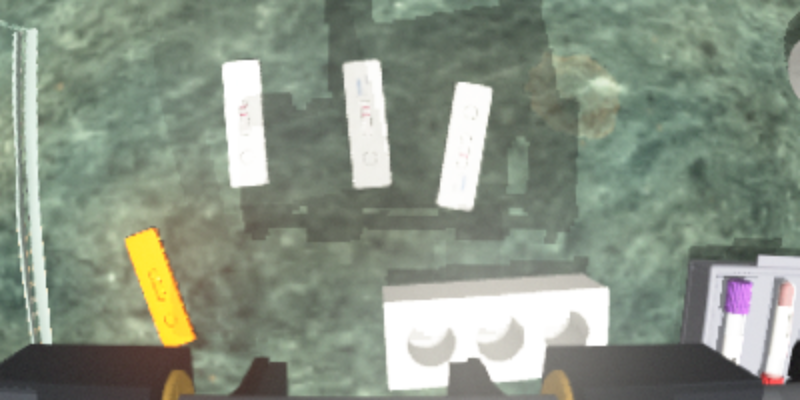

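Both tubes lie in the tray, at crop (735,310) and (780,330). The cassettes run from (241,60) to (249,186), (362,60) to (372,188) and (474,84) to (457,209).

```bash
python3 - <<'E'
from h import *
m=np.load('w6.npy',allow_pickle=True).item()
P=lambda u,v,z:onz(m,140+u/2,50+v/2,z,True)[:2]*1000
for a,b in(((241,60),(249,186)),((362,60),(372,188)),((474,84),(457,209))):
    A,B=P(*a,.004),P(*b,.004);d=B-A;print(np.round((A+B)/2,1),np.linalg.norm(d),np.degrees(np.arctan2(d[1],d[0])))
E
```

```text
[396.1 146.4] 70.41862147577771 3.425160879391725
[397.7 213.2] 70.55313896483305 4.67365566334303
[409.  267.1] 69.89200382125772 -6.845336625746122
```

Call:
drive_tool(deltas="36 -36 27 -30 -0.06; 36 -72 54 -60 -0.124; 36 -72 54 -105 -0.124; 36 -72 54 -145 -0.124; 36 -72 54 -165 -0.124; 36 -72 54 -175 -0.124; 36 -72 54 -179 -0.124; 36 -72 54 -179 -0.124; 36 -72 54 -179 -0.124")

```text
time_s: 24.4
position: [0.4096, 0.2679, 0.0025]
tcp_rot: [[-0.993, 0.116, 0.002], [0.116, 0.993, 0.001], [-0.002, 0.001, -1.0]]
force: [0.4, -0.1, 0.1]
opening: 0.414
grasp_force: 0.0
```

Call:
drive_tool(deltas="0 0 0 0 0; 0 0 0 0 0; 0 0 0 0 0; 0 0 0 0 0; 0 0 0 0 0; 0 0 0 20 0; 0 0 0 50 0; 0 0 0 70 0; 0 40 16 75 0.12; 0 80 32 75 0.12; 0 120 48 75 0.12; 0 160 64 75 0.12")

```text
time_s: 25.6
position: [0.5699, 0.3318, 0.0766]
tcp_rot: [[-1.0, -0.003, -0.0], [-0.003, 1.0, -0.0], [0.0, -0.0, -1.0]]
force: [-0.2, 0.1, -0.2]
opening: 0.22
grasp_force: 30.0
```

Call:
drive_tool(deltas="0 44 15 0 0; 0 44 15 0 0; 0 44 15 -30 0; 0 44 15 -50 0; 0 44 15 -50 0; 0 44 15 -50 0")

```text
time_s: 26.2
position: [0.6119, 0.346, 0.0261]
tcp_rot: [[-1.0, -0.003, -0.002], [-0.003, 1.0, -0.001], [0.002, -0.001, -1.0]]
force: [-0.2, 0.6, -0.0]
opening: 0.22
grasp_force: 30.0
```

```bash
python3 - <<'E'
from h import *
im,m=cap('wrist','w7.png');np.save('w7.npy',m,allow_pickle=True)
s=bot.read_state();print(s['time_s'],s['position'],np.round(s['tcp_rot'],3).tolist(),s['opening'],s['grasp_force'])
cv2.imwrite('pics/c7.png',cv2.resize(im[100:250,200:500],(600,300))[:,:,::-1])
E
```

```text
26.25 [0.61286821 0.34636475 0.02717244] [[-1.0, -0.003, 0.001], [-0.003, 1.0, 0.0], [-0.001, 0.0, -1.0]] 0.2214062289176165 29.999964237213135
```

View pics/c7.png

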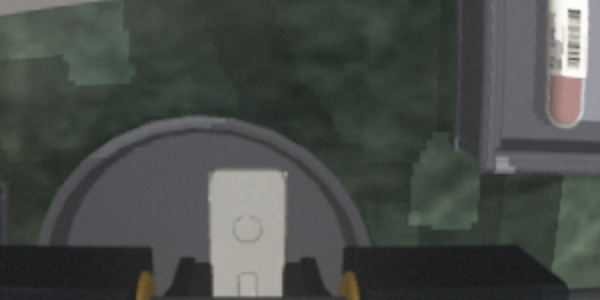

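The cassette is held flat with its near edge from (210,170) to (286,170). The dish rim's top is at (204,117), with sides at about (42,240) and (368,240).

```bash
python3 - <<'E'
from h import *
m=np.load('w7.npy',allow_pickle=True).item()
P=lambda u,v,z:np.round(onz(m,200+u/2,100+v/2,z,True)*1000,1)[:2]
print('edge',P(210,170,.03),P(286,170,.03));R=[P(*q,.018) for q in((204,117),(42,240),(368,240),(95,155),(310,157))];print('rim',R)
from scipy.optimize import least_squares
print(least_squares(lambda c:np.hypot(*(np.array(R)-c[:2]).T)-52,[613,333]).x)
E
```

```text
edge [575.5 337.7] [575.4 357.3]
rim [array([562.9, 335.4]), array([598.6, 286.4]), array([598. , 382.4]), array([573.3, 304.3]), array([573.9, 364.8])]
[615.73521243 334.41164802]
```

Call:
drive_tool(deltas="0 4 0 -8 0; 0 4 0 -16 0; 0 4 0 -20 0; 0 4 0 -20 0; 0 4 0 -20 0; 25 4 0 -20 0; 25 4 0 -20 0; 25 4 0 -20 0; 25 4 0 5 0; 25 4 0 45 0; 36 -35 -20 60 0.07; 36 -80 -50 60 0.07")

```text
time_s: 27.45
position: [0.5393, 0.3, 0.09]
tcp_rot: [[-0.997, -0.075, 0.01], [-0.075, 0.997, 0.003], [-0.01, 0.003, -1.0]]
force: [-0.3, -0.4, -0.4]
opening: 0.378
grasp_force: 0.0
```

Call:
drive_tool(deltas="36 -25 -30 30 0; 36 -52 -60 60 0; 36 -52 -84 90 0; 36 -52 -84 93 0; 36 -52 -84 93 0")

```text
time_s: 27.95
position: [0.4853, 0.2146, 0.1808]
tcp_rot: [[-0.997, -0.072, 0.004], [-0.072, 0.997, 0.001], [-0.004, 0.001, -1.0]]
force: [0.3, 0.1, 0.5]
opening: 0.414
grasp_force: 0.0
```

```bash
cat > cas.py <<'E'
from h import *
def cas():
    im,m=cap('wrist','wl.png'); h=cv2.cvtColor(im,cv2.COLOR_RGB2HSV)
    k=((h[...,1]<45)&(h[...,2]>130)).astype(np.uint8)
    n,l,st,ce=cv2.connectedComponentsWithStats(k)
    for i in range(1,n):
        if 500<st[i,4]<4000 and st[i,1]+st[i,3]<225:
            ys,xs=np.nonzero(l==i); p=np.array([onz(m,x,y,.004,True)[:2]*1000 for x,y in zip(xs,ys)],np.float32)
            r=cv2.minAreaRect(p); e=np.linalg.svd(p-p.mean(0),full_matrices=False)[2][0]; e=e*np.sign(e[0])
            print('c',np.round(r[0],1),np.round(sorted(r[1])),'yaw',np.round(np.degrees(np.arctan2(e[1],e[0])),1),st[i,:4])
    s=bot.read_state();print(s['time_s'],s['position'],np.round(s['tcp_rot'],3).tolist()[0])
E
python3 -c "
from cas import *
cas()"
```

```text
c [396.7 216.8] [30. 70.] yaw 4.7 [316  75  29  65]
28.0 [0.48464676 0.21491639 0.17964321] [-0.997, -0.073, 0.001]
```

Call:
drive_tool(deltas="36 -43 -1 -30 0.01; 36 -85 -1 -60 0.01; 36 -85 -1 -105 0.01; 36 -85 -1 -145 0.01; 36 -85 -1 -165 0.01; 36 -85 -1 -174 0.01; 36 -85 -1 -177 0.01; 36 -85 -1 -177 0.01; 36 -85 -1 -177 0.01")

```text
time_s: 28.9
position: [0.3998, 0.2139, 0.0032]
tcp_rot: [[-0.997, -0.083, 0.002], [-0.083, 0.997, 0.0], [-0.002, 0.0, -1.0]]
force: [0.7, 0.4, -0.0]
opening: 0.414
grasp_force: 0.0
```

Call:
drive_tool(deltas="0 0 0 -1 0; 0 0 0 -1 0; 0 0 0 -1 0; 0 0 0 -1 0; 0 0 0 -1 0; 0 0 0 20 0; 0 0 0 50 0; 0 0 0 75 0; 0 40 20 80 -0.08; 0 80 40 80 -0.08; 0 120 60 80 -0.08; 0 160 80 80 -0.08")

```text
time_s: 30.1
position: [0.5602, 0.2943, 0.0827]
tcp_rot: [[-1.0, -0.003, -0.0], [-0.003, 1.0, -0.0], [0.0, -0.0, -1.0]]
force: [0.4, -0.1, -0.5]
opening: 0.22
grasp_force: 30.0
```

Call:
drive_tool(deltas="0 35 15 0 0; 0 56 26 0 0; 0 56 26 -30 0; 0 56 26 -53 0; 0 56 26 -53 0; 0 56 26 -53 0")

```text
time_s: 30.7
position: [0.6145, 0.3194, 0.029]
tcp_rot: [[-1.0, -0.003, -0.002], [-0.003, 1.0, -0.001], [0.002, -0.001, -1.0]]
force: [0.5, 0.0, -0.2]
opening: 0.223
grasp_force: 30.0
```

```bash
python3 - <<'E'
from h import *
im,m=cap('wrist','w8.png');np.save('w8.npy',m,allow_pickle=True);h=cv2.cvtColor(im,cv2.COLOR_RGB2HSV)
s=bot.read_state();print(s['time_s'],s['position'],np.round(s['tcp_rot'],3).tolist()[0],s['opening'],s['grasp_force'])
# brightness profile along the held cassette's column and across rows
g=cv2.cvtColor(im,cv2.COLOR_RGB2GRAY)
print('col',g[170:226:2,322].tolist());
for v in(195,210,220): print(v,g[v,270:400:3].tolist())
E
```

```text
30.75 [0.61546516 0.31962583 0.03013296] [-1.0, -0.003, 0.001] 0.22235186091864292 29.999997317790985
col [81, 80, 81, 81, 82, 88, 146, 156, 157, 158, 158, 159, 156, 158, 161, 157, 155, 155, 158, 158, 157, 151, 158, 151, 154, 154, 135, 161]
195 [53, 79, 76, 54, 54, 78, 76, 77, 81, 79, 79, 80, 155, 152, 154, 153, 160, 159, 160, 159, 160, 153, 154, 155, 126, 82, 83, 114, 158, 157, 157, 158, 159, 159, 159, 159, 158, 153, 110, 79, 79, 82, 78, 77]
210 [59, 52, 65, 76, 78, 75, 77, 76, 80, 78, 78, 78, 154, 154, 155, 155, 124, 145, 158, 157, 157, 153, 156, 157, 117, 82, 81, 130, 156, 157, 156, 158, 156, 156, 138, 154, 156, 157, 88, 97, 92, 93, 91, 96]
220 [57, 54, 80, 77, 77, 78, 78, 76, 79, 79, 77, 81, 149, 155, 153, 152, 154, 153, 155, 154, 156, 156, 156, 152, 107, 82, 82, 149, 160, 161, 159, 157, 158, 157, 157, 153, 157, 157, 79, 79, 93, 92, 97, 94]
```

```bash
python3 - <<'E'
from h import *
m=np.load('w8.npy',allow_pickle=True).item();im=cv2.imread('pics/w8.png',0)
P=lambda u,v,z:np.round(onz(m,u,v,z,True)*1000,1)[:2]
print('held edge',P(322,181.5,.033),P(305,195,.033),P(342,195,.033))
print('first',P(352,195,.009),P(384,195,.009),P(349.5,220,.009),P(382,220,.009))
c=im[150:215:1,368];d=np.diff(c.astype(int));v=150+int(np.argmax(d));print('first end',v,P(368,v+.5,.009))
E
```

```text
held edge [576.3 319.8] [583.4 311. ] [583.3 330.3]
first [588.5 337.8] [588.4 357.4] [604.2 336.7] [604.2 356.9]
first end 181 [580.2 347.2]
```

Call:
drive_tool(deltas="0 3 0 -8 0; 0 3 0 -15 0; 0 3 0 -19 0; 0 3 0 -19 0; 0 3 0 -19 0; 25 3 0 -19 0; 25 3 0 -19 0; 25 3 0 -19 0; 25 3 0 5 0; 25 3 0 45 0; 36 -35 -20 60 0.06; 36 -80 -60 60 0.06")

```text
time_s: 31.95
position: [0.5456, 0.268, 0.093]
tcp_rot: [[-0.998, -0.066, 0.01], [-0.066, 0.998, 0.003], [-0.01, 0.002, -1.0]]
force: [0.2, -1.3, -1.0]
opening: 0.378
grasp_force: 0.0
```

Call:
drive_tool(deltas="36 -25 -40 30 0; 36 -52 -80 60 0; 36 -52 -110 90 0; 36 -52 -112 90 0; 36 -52 -112 90 0; 36 -52 -112 90 0")

```text
time_s: 32.55
position: [0.4909, 0.1549, 0.1791]
tcp_rot: [[-0.998, -0.063, -0.0], [-0.063, 0.998, 0.0], [0.0, 0.0, -1.0]]
force: [0.0, -0.1, -0.8]
opening: 0.416
grasp_force: 0.0
```

```bash
python3 -c "
from cas import *
cas()"
```

```text
32.6 [0.4906007  0.15514008 0.17861872] [-0.998, -0.064, -0.001]
```

```bash
python3 - <<'E'
from h import *
im=cv2.imread('pics/wl.png');m=imaging.camera_model('wrist');h=cv2.cvtColor(im,cv2.COLOR_BGR2HSV)
u,v=proj(m,(.396,.1464,.005),True);print(u,v)
for T in(130,150,170,190):
    k=((h[...,1]<45)&(h[...,2]>T)).astype(np.uint8);n,l,st,ce=cv2.connectedComponentsWithStats(k)
    print(T,[(st[i].tolist(),np.round(ce[i]).tolist()) for i in range(1,n) if st[i,4]>150 and st[i,1]<230])
E
```

```text
319.60323700307185 101.20676962083591
130 [([0, 0, 640, 400, 104214], [314.0, 118.0]), ([339, 127, 36, 26, 384], [353.0, 142.0]), ([393, 127, 15, 22, 232], [400.0, 139.0])]
150 [([0, 0, 101, 117, 6005], [43.0, 35.0]), ([65, 0, 229, 223, 19601], [186.0, 92.0]), ([278, 0, 362, 260, 37165], [509.0, 117.0]), ([329, 9, 74, 52, 1970], [368.0, 38.0]), ([275, 47, 55, 86, 1759], [314.0, 90.0]), ([72, 57, 17, 25, 204], [79.0, 72.0]), ([270, 74, 32, 18, 230], [285.0, 81.0]), ([8, 84, 22, 48, 318], [17.0, 111.0]), ([32, 95, 47, 67, 1071], [55.0, 129.0]), ([0, 121, 20, 52, 400], [6.0, 147.0]), ([58, 163, 87, 75, 1909], [97.0, 203.0]), ([278, 165, 22, 14, 162], [289.0, 171.0]), ([353, 167, 15, 18, 178], [360.0, 175.0]), ([0, 179, 61, 221, 4550], [18.0, 326.0]), ([323, 179, 29, 20, 200], [335.0, 188.0]), ([134, 199, 23, 17, 207], [145.0, 208.0]), ([250, 214, 24, 34, 420], [260.0, 233.0])]
170 [([112, 0, 153, 223, 7844], [190.0, 87.0]), ([341, 0, 299, 99, 11511], [547.0, 30.0]), ([336, 21, 28, 30, 345], [350.0, 35.0]), ([0, 26, 12, 32, 212], [4.0, 43.0]), ([32, 33, 48, 47, 758], [56.0, 53.0]), ([372
[... 524 characters left out ...]
 [436.0, 206.0]), ([72, 171, 25, 38, 448], [83.0, 192.0]), ([66, 175, 7, 56, 174], [69.0, 202.0]), ([621, 174, 19, 25, 152], [632.0, 185.0]), ([523, 185, 71, 57, 1328], [555.0, 207.0]), ([314, 214, 29, 19, 222], [327.0, 225.0]), ([0, 216, 27, 49, 578], [12.0, 240.0])]
190 [([112, 0, 113, 21, 1057], [157.0, 6.0]), ([361, 0, 279, 91, 9077], [551.0, 27.0]), ([211, 27, 20, 17, 155], [223.0, 36.0]), ([181, 28, 34, 195, 1951], [198.0, 123.0]), ([491, 39, 48, 24, 378], [514.0, 51.0]), ([309, 69, 21, 64, 1231], [319.0, 101.0]), ([569, 103, 25, 18, 207], [579.0, 112.0]), ([586, 126, 38, 73, 731], [606.0, 162.0]), ([523, 185, 65, 57, 1214], [554.0, 207.0]), ([381, 189, 111, 52, 3881], [431.0, 207.0])]
```

Call:
drive_tool(deltas="36 -45 -4 -30 0; 36 -93 -9 -60 0; 36 -93 -9 -105 0; 36 -93 -9 -145 0; 36 -93 -9 -165 0; 36 -93 -9 -173 0; 36 -93 -9 -176 0; 36 -93 -9 -176 0; 36 -93 -9 -176 0")

```text
time_s: 33.5
position: [0.3985, 0.1456, 0.0042]
tcp_rot: [[-0.998, -0.064, 0.002], [-0.064, 0.998, 0.0], [-0.002, 0.0, -1.0]]
force: [-0.7, -0.3, 0.5]
opening: 0.413
grasp_force: 0.0
```

Call:
drive_tool(deltas="0 0 0 0 0; 0 0 0 0 0; 0 0 0 0 0; 0 0 0 0 0; 0 0 0 0 0; 0 0 0 20 0; 0 0 0 50 0; 0 0 0 85 0; 0 30 30 95 -0.06; 0 65 60 95 -0.06; 0 100 90 95 -0.06; 0 135 120 95 -0.06")

```text
time_s: 34.7
position: [0.5338, 0.2665, 0.0992]
tcp_rot: [[-1.0, -0.003, 0.001], [-0.003, 1.0, 0.0], [-0.001, 0.0, -1.0]]
force: [-0.0, -1.0, -0.7]
opening: 0.004
grasp_force: 0.0
```

The grip came up empty: the tip stopped at 4.2 mm, too high for the 5 mm cassette. I'll go back and look again.

Call:
drive_tool(deltas="36 -20 -40 30 0; 36 -44 -80 60 0; 36 -44 -111 80 0.06; 36 -44 -111 80 0.06; 36 -44 -111 80 0.06; 36 -44 -111 80 0.06")

```text
time_s: 35.3
position: [0.4885, 0.1548, 0.1782]
tcp_rot: [[-0.998, -0.063, -0.001], [-0.063, 0.998, 0.0], [0.001, 0.0, -1.0]]
force: [0.0, -0.8, -0.7]
opening: 0.396
grasp_force: 0.0
```

```bash
python3 - <<'E'
from h import *
im,m=cap('wrist','w9.png');np.save('w9.npy',m,allow_pickle=True);h=cv2.cvtColor(im,cv2.COLOR_RGB2HSV)
s=bot.read_state();print(s['time_s'],s['position'],np.round(s['tcp_rot'],3).tolist()[0])
for T in(150,170,190,210):
    n,l,st,ce=cv2.connectedComponentsWithStats(((h[...,1]<45)&(h[...,2]>T)).astype(np.uint8))
    for i in range(1,n):
        if 600<st[i,4]<2500 and st[i,1]+st[i,3]<220 and 150<ce[i][0]<450:
            ys,xs=np.nonzero(l==i);p=np.array([onz(m,x,y,.004,True)[:2]*1000 for x,y in zip(xs,ys)],np.float32)
            r=cv2.minAreaRect(p);e=np.linalg.svd(p-p.mean(0),full_matrices=False)[2][0];print(T,st[i].tolist(),np.round(r[0],1),np.round(sorted(r[1])),np.round(np.degrees(np.arctan(e[1]/e[0])),1))
E
```

```text
35.35 [0.48839709 0.155035   0.17793099] [-0.998, -0.064, -0.001]
150 [275, 49, 55, 87, 1864] [381.8 134.9] [ 50. 106.] 21.1
170 [301, 58, 29, 78, 1373] [388.3 144.6] [29. 87.] 8.1
170 [394, 134, 100, 50, 1303] [444.8 294.7] [ 57. 125.] -70.1
190 [111, 0, 114, 23, 1174] [277.5 -54. ] [ 32. 167.] 85.2
190 [310, 71, 20, 65, 1249] [395.6 146.2] [20. 70.] 3.1
210 [125, 0, 87, 20, 673] [270.5 -48.4] [ 26. 124.] 85.9
210 [310, 72, 20, 64, 1228] [396.2 146.2] [20. 69.] 3.1
```

Call:
drive_tool(deltas="36 -45 -4 -30 0; 36 -92 -9 -60 0; 36 -92 -9 -105 0; 36 -92 -9 -145 0; 36 -92 -9 -165 0; 36 -92 -9 -174 0; 36 -92 -9 -177 0; 36 -92 -9 -177 0; 36 -92 -9 -177 0")

```text
time_s: 36.25
position: [0.3975, 0.1456, 0.0023]
tcp_rot: [[-0.998, -0.064, 0.002], [-0.064, 0.998, 0.0], [-0.002, 0.0, -1.0]]
force: [0.0, 0.8, 0.8]
opening: 0.418
grasp_force: 0.0
```

Call:
drive_tool(deltas="0 0 0 0 0; 0 0 0 0 0; 0 0 0 0 0; 0 0 0 0 0; 0 0 0 0 0; 0 0 0 20 0; 0 0 0 50 0; 0 0 0 85 0; 0 30 30 95 -0.06; 0 65 60 95 -0.06; 0 100 90 95 -0.06; 0 135 120 95 -0.06")

```text
time_s: 37.45
position: [0.5326, 0.2665, 0.0969]
tcp_rot: [[-1.0, -0.003, 0.0], [-0.003, 1.0, -0.0], [-0.0, -0.0, -1.0]]
force: [0.3, -1.4, 0.3]
opening: 0.219
grasp_force: 30.0
```

Call:
drive_tool(deltas="0 30 25 0 0; 0 60 50 0 0; 0 84 67 0 0; 0 84 67 -20 0; 0 84 67 -45 0; 0 84 67 -62 0; 0 84 67 -62 0; 0 84 67 -62 0; 0 84 67 -62 0")

```text
time_s: 38.35
position: [0.6167, 0.3325, 0.0358]
tcp_rot: [[-1.0, -0.003, 0.002], [-0.003, 1.0, 0.001], [-0.002, 0.001, -1.0]]
force: [1.2, 0.6, 0.1]
opening: 0.222
grasp_force: 30.0
```

```bash
python3 - <<'E'
from h import *
im,m=cap('wrist','w10.png');np.save('w10.npy',m,allow_pickle=True);g=cv2.cvtColor(im,cv2.COLOR_RGB2GRAY)
s=bot.read_state();print(s['time_s'],s['position'],s['opening'],s['grasp_force'])
P=lambda u,v,z:np.round(onz(m,u,v,z,True)*1000,1)[:2]
print('col322',g[150:226:2,322].tolist())
for v in(200,215): print(v,g[v,260:400:3].tolist())
E
```

```text
38.4 [0.61677859 0.33262667 0.03605472] 0.22579160121354327 29.999941885471344
col322 [94, 98, 65, 73, 90, 89, 87, 90, 90, 88, 89, 92, 90, 91, 91, 92, 104, 153, 175, 174, 173, 173, 174, 173, 171, 174, 172, 168, 173, 170, 172, 169, 167, 166, 165, 166, 165, 160]
200 [82, 83, 86, 85, 85, 88, 86, 85, 86, 156, 167, 168, 168, 130, 171, 175, 169, 169, 170, 172, 170, 173, 159, 160, 175, 173, 173, 171, 172, 171, 164, 171, 170, 172, 89, 89, 86, 85, 87, 87, 104, 105, 101, 62, 64, 76, 85]
215 [84, 84, 87, 85, 82, 87, 86, 90, 87, 104, 168, 168, 169, 138, 142, 153, 166, 167, 164, 156, 141, 166, 171, 174, 170, 172, 173, 166, 173, 169, 170, 170, 172, 174, 87, 86, 89, 89, 89, 89, 82, 85, 102, 101, 64, 62, 63]
```

```bash
python3 - <<'E'
from h import *
m=np.load('w10.npy',allow_pickle=True).item();g=cv2.imread('pics/w10.png',0)
P=lambda u,v,z:np.round(onz(m,u,v,z,True)*1000,1)[:2]
print('held near',P(322,183,.039),'bottom pair sides',P(286.5,200,.009),P(361,200,.009))
for u in (293,297,350,356):
    c=g[160:215,u].astype(int);v=160+int(np.argmax(np.diff(c)));print('near end of bottom',u,v,P(u,v+.5,.009))
E
```

```text
held near [579.3 333. ] bottom pair sides [595.6 310.7] [595.5 357.4]
near end of bottom 293 175 [580.1 315.1]
near end of bottom 297 175 [580.1 317.5]
near end of bottom 350 176 [580.6 350.2]
near end of bottom 356 176 [580.6 353.9]
```

Call:
drive_tool(deltas="0 1 1 -8 0; 0 1 1 -16 0; 0 1 1 -22 0; 0 1 1 -24 0; 0 1 1 -24 0; 0 1 1 -24 0; 26 1 1 -24 0; 26 1 1 -24 0; 26 1 1 -24 0; 26 1 1 0 0; 26 1 1 45 0; 26 1 1 90 0")

```text
time_s: 39.6
position: [0.616, 0.333, 0.1241]
tcp_rot: [[-1.0, -0.003, -0.003], [-0.003, 1.0, -0.001], [0.003, -0.001, -1.0]]
force: [0.6, -0.5, -0.1]
opening: 0.3
grasp_force: 0.0
```

Call:
drive_tool(deltas="36 -30 0 60 0; 36 -60 0 60 0; 36 -90 0 60 0; 36 -130 0 60 0; 36 -170 0 60 0; 36 -190 -20 60 0; 36 -190 -60 60 0; 36 -190 -60 60 0; 36 -190 -60 60 0")

```text
time_s: 40.5
position: [0.4272, 0.2731, 0.1847]
tcp_rot: [[-1.0, -0.001, 0.001], [-0.001, 1.0, 0.001], [-0.001, 0.001, -1.0]]
force: [-0.4, 0.3, 0.4]
opening: 0.413
grasp_force: 0.0
```

```bash
python3 - <<'E'
from h import *
s=bot.read_state();print(s['time_s'],s['position'])
im,_=cap('top');im2,_=cap('scene')
cv2.imwrite('pics/f.png',np.hstack([cv2.resize(im[145:285,220:400],(430,334),interpolation=cv2.INTER_CUBIC),cv2.resize(im2[150:310,215:400],(370,334),interpolation=cv2.INTER_CUBIC)])[:,:,::-1])
E
```

```text
40.5 [0.42723124 0.27309399 0.18470898]
```

View pics/f.png

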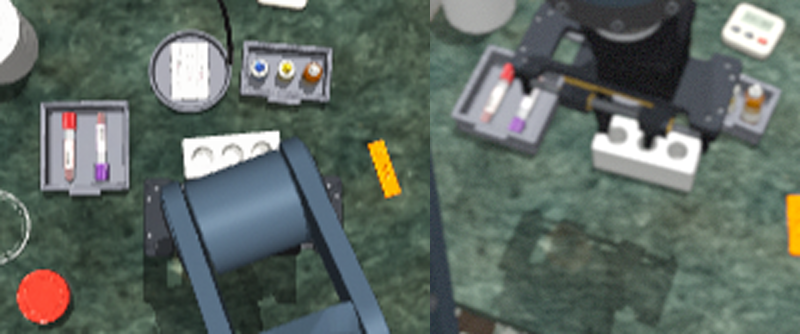

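The final view shows the three bottles upright in the oblong tray at (260–313,70), both tubes in the square tray at (70,145) and (101,147), and the cassettes stacked flat inside the dish at (190,70). The orange look-alike, cup and petri dish have not moved. I'm handing in.

```bash
python3 -c "
from rig import bot
print(bot.hand_in())"
```

```text
the job is handed in; nothing more can be done
None
```

I handed the job in at about 40 s: the three bottles stand upright in the oblong tray, both tubes lie flat in the square tray, and the three cassettes are flat in the round dish, two side by side and one on top; the result was not reported back.

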